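Set out a flange pattern and its gating on the moulding board

ROBOT

A 6-joint arm with a two-finger parallel gripper is mounted at the origin on the work surface. World frame = base frame: x ahead of the robot, y to its left, z up, the work surface at z = 0. Lengths are in m, angles in rad, forces in N, time in s.
With the tool pointing down it reaches from about 0.4 to 0.925 m from the base axis. Payload 3.4 kg.
Tool frame: the origin (TCP) lies at the very end of the fingers, on their centre line; the grasp point (between the pads) lies 19 mm behind it (hold_point_z is the distance from the TCP to the grasp point, in m); z points along the fingers, x is the direction in which the jaws open and shut, and the axes are right-handed (so a half turn about z gives the same grasp; the last joint's range is limited). The gripper opens to 85 mm and grips with 20 to 120 N. Pads are 22 mm wide; open, the fingers measure 114 mm over their backs; the gripper's body (76 mm by 85 mm) begins 54 mm behind the grasp point. The pads swing forward as they close: fully open they stand 13 mm farther back than shut.
Start: joints at [1.252, 0.307, 1.506, -0, 1.328, -0.073], TCP at [0.139, 0.558, 0.231] pointing down, gripper open.
Joint ranges: [-3.12, 3.12], [-1.05, 2.28], [0.14, 2.33], [-1.42, 4.57], [0.1, 2.73], [-2.68, 2.68]. Speed limits (rad/s): [2.57, 2.57, 3.14, 3.14, 3.14, 3.14].

INTERFACE

Orientations are given as a unit quaternion [w, x, y, z].
In Python, from workcell import movep, line_to, move_joints, set_gripper, pause, solve_ik, grab_frame, IKError, job_done, current_time, current_qpos, current_qvel, current_joint_efforts, current_ee_pos, current_tool_rot, current_wrist_force, current_wrist_torque, current_grip_width, hold_point_z gives the robot as it stands. Calls block until the motion is done:
- movep(position, orientation): joint-space move of the TCP to a pose.
- line_to(position, rot=None, max_speed=0.15, threshold=None): straight line of the TCP; rot=None keeps the orientation; max_speed is the mean speed in m/s. With threshold (N) it stops when the force on the tool has changed by that much, and returns True; else False.
- move_joints(angles): joint-space move.
- set_gripper(opening, strength=None): finger opening in m; strength is the grip in N (None keeps the last); returns when the fingers have stopped.
- pause(seconds).
- solve_ik(position, orientation): joint angles nearest the present ones, or None.
- grab_frame(name): name is "scene" or "top"; returns a dict with "color" (384x512x3 uint8, blue, green, red), "vfov" (degrees; the focal length in pixels is half the picture's height over the tangent of half this angle, whatever the lens; pixels are square), "cx", "cy" (the principal point, pixels), "pose" (4x4, takes a point from camera to world coordinates). Camera axes: x right, y down, z forward; pixel columns grow to the right and rows downward; lengths in m; the calibration is good to about 2 mm. A picture is of the moment at which its call begins. There is no depth.
A pose or a line that the arm cannot do raises IKError and nothing moves.
- job_done(): hands the job in, once; it reports no verdict.
Readings, each from a call of its own:
- current_time(): time.
- current_qpos(): joint angles.
- current_qvel(): joint speeds.
- current_joint_efforts(): joint torques, N m.
- current_ee_pos(): TCP position.
- current_tool_rot(): TCP orientation.
- current_wrist_force(): force on the tool from outside, world axes, zero at the start.
- current_wrist_torque(): the same for the moment, N m.
- current_grip_width(): finger opening in m.
Only numpy, scipy, OpenCV 4.12 (cv2) and the standard library are available. Lean on these libraries where they do the work, as an engineer would, in place of code of your own. Each camera call takes 0.05 s, during which the arm holds its last target.

TASK

Make the moulding board ready for the flask. Pull the spring clip straight out of the guide pin it is left in and lay it flat in the steel tray; stand the flange pattern, boss up, in the middle of the board, and lay the runner bar to its left (the robot's left, towards the guide pin with no clip), in line with the two guide pins, its square end butted up to the flange's edge (a gap of up to a centimetre will do) and its round pad to the outside. Stand the tall sprue peg upright, narrow end down, centred on the runner's round pad and the short fat riser upright, narrow end down, centred on top of the flange's boss, and do not disturb the white jar.

Things in the scene. Friction and masses are not known exactly. Their poses are not given: they have to be found in the camera images.
- board: Fixed plywood moulding board on the bench, 200 (x) x 390 (y) x 18 mm; origin: centre of its underside, +x away from the robot, +y to the robot's left. Two upright steel guide pins, 16 mm wide, at x = 0, y = +165 and -165 mm, tops 74 mm above the bench, each cross-drilled along x with a 6.2 mm hole centred 55 mm above the bench. The clip starts in the pin at y = -165; the other is empty.
- clip: R-shaped clip of 5 mm steel wire, 80 mm long, lying level. Origin: middle of its loop. Loop 26 mm wide (y), sides parallel to x for 16 mm: grip it there. Straight leg along +x at y = 0 to x = 58 mm goes through the pin (pin axis at x = 38); wavy leg passes the pin at +y, to y = 18.5, x = 60. A light pull of 35 mm or more along its own -x (to the robot) frees it; may sit rolled up to 16 degrees.
- tray: Shallow rectangular steel tray, fixed, 110 (x) x 90 (y) x 14 mm high, walls and floor 3 mm. Origin: centre of its underside.
- flange: Round wooden flange pattern: disc 64 mm in diameter and 14 mm high with a round boss 38 mm in diameter on top, 34 mm high overall. Origin: centre of its underside, z up through the boss. Round, so its yaw means nothing. About 90 g.
- runner: Low wooden runner bar, 88 mm long, 16 mm high: a bar 22 mm wide with a square end at x = -44 mm, ending in a flat round pad 36 mm in diameter centred at x = +26 mm. Origin: middle of its length, on its underside; x points along it to the pad. Grip across the bar near x = -6 mm. About 30 g.
- sprue: Tall tapered wooden peg standing on its narrow end: 24 mm in diameter at the foot, 32 mm at the top, 86 mm high. Origin: centre of the foot, z up. About 40 g.
- riser: Short fat tapered wooden plug standing on its narrow end: 36 mm in diameter at the foot, 44 mm at the top, 50 mm high. Origin: centre of the foot, z up. About 50 g.
- jar: Closed white jar with a metal lid, 54 mm in diameter and 62 mm high, standing among the pieces; a bystander. Origin: centre of its underside. About 150 g.
Things that resemble listed ones, but are neither listed nor needed, are in the scene too. What is shaped like the flange but black is not meant.

How it is judged:
At the end, for the whole second after the job is handed in: Clip flat on the tray's floor; flange boss up within 15 mm of board centre; runner left of it, within 0.2 rad of the pin line, gap at most 12 mm, aimed at its centre within 12 mm; sprue upright within 10 mm of pad centre; riser upright within 10 mm of boss centre; all at rest (x of clip in the frame of tray between -0.053 and 0.053 m and y of clip in the frame of tray between -0.043 and 0.043 m and z of clip in the frame of tray below 0.011 m and (angle between clip's own z axis and vertical below 0.12 rad or angle between clip's own z axis and vertical above 3.02 rad) and x of flange in the frame of board between -0.015 and 0.015 m and y of flange in the frame of board between -0.015 and 0.015 m and z of each of flange, runner in the frame of board below 0.021 m and angle between each of flange, runner, sprue, riser's own z axis and vertical below 0.08 rad and x of flange in the frame of runner between -0.088 and -0.072 m and y of flange in the frame of runner between -0.012 and 0.012 m and y of runner in the frame of board above 0.05 m and angle between the x axis of runner and the y axis of board, either way round below 0.2 rad and x of sprue in the frame of runner between 0.016 and 0.036 m and y of sprue in the frame of runner between -0.01 and 0.01 m and z of sprue in the frame of runner between 0.012 and 0.02 m and horizontal distance between riser and flange below 0.01 m and z of riser in the frame of flange between 0.03 and 0.038 m and linear speed of each of clip, flange, runner, sprue, riser below 0.02 m/s); the robot touches nothing.
It fails at once if the white jar is disturbed (moved more than 30 mm or tipped) (distance of jar from where it was at the start of the episode above 0.03 m or angle between jar's own z axis and vertical above 0.5 rad).
It also fails if it takes over 144 s, if anything falls off the work surface, if the arm or the gripper's body presses on something with over 40 N, if the wrist force passes 120 N, or if a joint passes its speed limit or range.

## Working session

There is one attempt and no reset: what is moved stays moved. The work goes in short steps, each a Python script; the robot and the scene stay as the last script left them, time stands still between calls to the robot, and variables do not carry over. Pictures are saved under pics/ and viewed, and the job is handed in when it is done.

```bash
mkdir -p pics; ls
python3 - <<'E'
from workcell import *
import cv2
for n in("scene","top"):
    f=grab_frame(n); cv2.imwrite(f"pics/{n}0.png",f["color"]); print(n,f["vfov"],f["cx"],f["cy"],f["pose"].round(4).tolist() if hasattr(f["pose"],'round') else f["pose"], [k for k in f])
print(current_time(),current_tool_rot(),hold_point_z if not callable(hold_point_z) else hold_point_z())
E
```

```text
pics
scene 55.16369512345994 253.37799336321058 192.32348473167244 [[0.457, 0.6159, -0.6417, 1.1716], [0.8893, -0.3298, 0.3167, -0.3178], [-0.0165, -0.7154, -0.6985, 0.8045], [0.0, 0.0, 0.0, 1.0]] ['color', 'vfov', 'cx', 'cy', 'pose']
top 52.51763520932278 247.13600100815296 196.9072605667331 [[0.0004, -0.9971, 0.0763, 0.4122], [-1.0, -0.0004, -0.0007, 0.0397], [0.0008, -0.0763, -0.9971, 1.2817], [0.0, 0.0, 0.0, 1.0]] ['color', 'vfov', 'cx', 'cy', 'pose']
0.1 [ 5.07351866e-04  7.88147553e-01  6.15485641e-01 -7.76636583e-04] 0.0187
```

View pics/scene0.png

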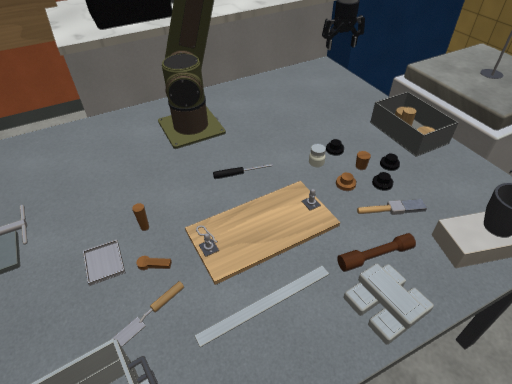

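View pics/top0.png

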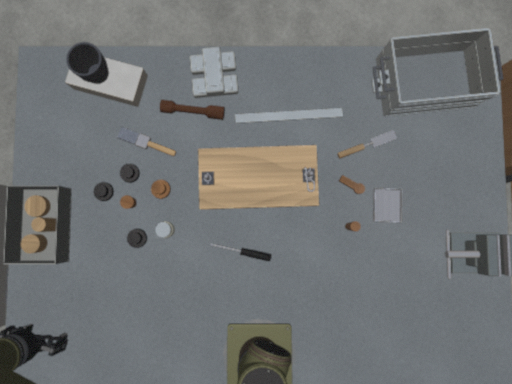

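```bash
cat > h.py <<'E'
from workcell import *
import numpy as np, cv2
from scipy.spatial.transform import Rotation as R
def cam(f):
    F=f["color"].shape[0]/2/np.tan(np.radians(f["vfov"])/2)
    return F,f["cx"],f["cy"],np.array(f["pose"])
def px2w(f,u,v,z):
    F,cx,cy,T=cam(f); d=T[:3,:3]@np.array([(u-cx)/F,(v-cy)/F,1]); o=T[:3,3]
    return o+d*(z-o[2])/d[2]
def w2px(f,p):
    F,cx,cy,T=cam(f); q=T[:3,:3].T@(np.array(p)-T[:3,3]); return np.array([cx+F*q[0]/q[2],cy+F*q[1]/q[2]])
def crop(f,x0,y0,x1,y1,s,name,marks=()):
    im=cv2.resize(f["color"][y0:y1,x0:x1],None,fx=s,fy=s,interpolation=cv2.INTER_CUBIC)
    for p in marks:
        u,v=w2px(f,p); cv2.circle(im,(int((u-x0+.5)*s),int((v-y0+.5)*s)),2,(0,255,0),-1)
    for u in range((x0+9)//10*10,x1,10):
        X=int((u-x0+.5)*s); cv2.line(im,(X,0),(X,6),(0,255,255),1)
        if u%20==0: cv2.putText(im,str(u),(X-10,18),0,.4,(0,255,255),1)
    for v in range((y0+9)//10*10,y1,10):
        Y=int((v-y0+.5)*s); cv2.line(im,(0,Y),(6,Y),(0,255,255),1)
        if v%20==0: cv2.putText(im,str(v),(8,Y+4),0,.4,(0,255,255),1)
    cv2.imwrite(f"pics/{name}.png",im)
def down(yaw):
    # tool z down, tool x at world angle yaw
    c,s=np.cos(yaw),np.sin(yaw)
    M=np.array([[c,s,0],[s,-c,0],[0,0,-1]]).T
    M=np.column_stack([[c,s,0],[s,-c,0],[0,0,-1]])
    q=R.from_matrix(M).as_quat(); return np.array([q[3],q[0],q[1],q[2]])
E
python3 - <<'E'
from h import *
f=grab_frame("top"); g=grab_frame("scene")
crop(f,90,140,220,250,6,"t_left"); crop(f,280,140,410,240,6,"t_right")
crop(g,300,130,410,200,7,"s_flange"); crop(g,70,180,230,300,5,"s_clip")
E
```

```text
(no output)
```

View pics/t_left.png

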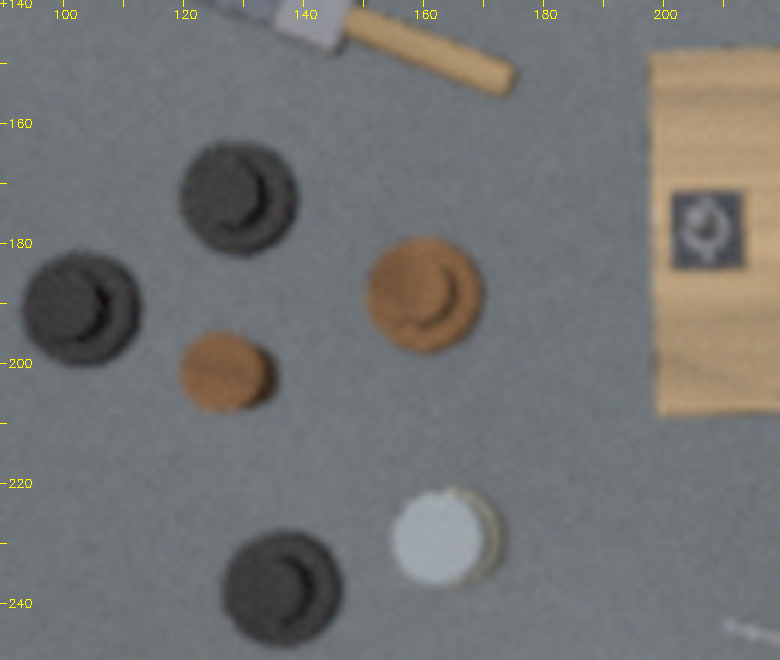

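View pics/t_right.png

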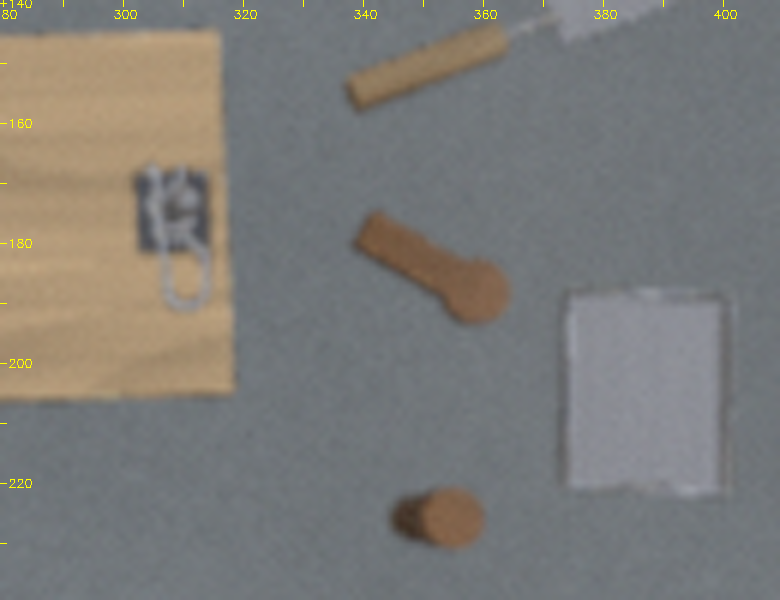

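View pics/s_flange.png

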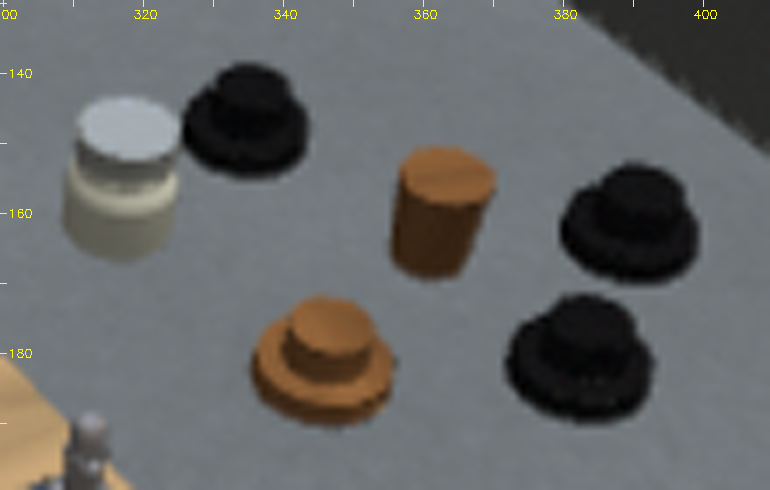

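View pics/s_clip.png

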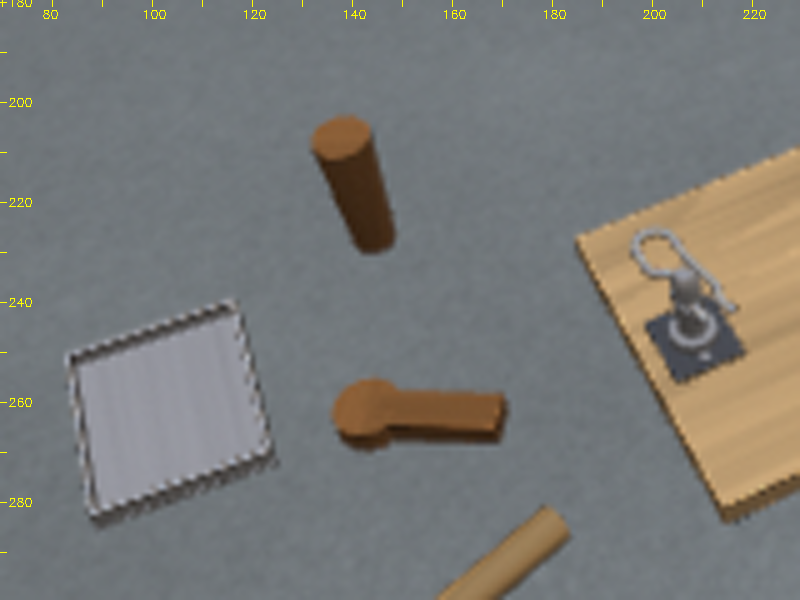

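Run:
```python
from h import *
f=grab_frame("top"); g=grab_frame("scene")
def P(n,c,u,v,z): print(n,px2w(c,u,v,z).round(4))
for n,u,v in (("TL",198,148.3),("TR",316.2,144.8),("BR",318.3,205.2),("BL",199,208.7)): P("board "+n,f,u,v,.018)
P("pinL",f,207,177,.074);P("pinR",f,309.5,173.5,.074)
P("pinL s",g,312.8,190,.074);P("pinR s",g,206.5,234.5,.074)
P("flange t",f,160.8,188.3,.007);P("boss t",f,157.8,188,.034);P("boss s",g,347.3,176.2,.034)
P("riser t",f,126.6,201.5,.05);P("riser s",g,362.5,154.6,.05)
P("sprue t",f,355,225.8,.086);P("sprue s",g,138,207,.086)
P("jar t",f,162,229,.062);P("jar s",g,317.3,147.7,.062)
P("pad t",f,358.5,188,.016);P("end t",f,340,177.5,.016);P("pad s",g,143.5,261.5,.016);P("end s",g,170,261.5,.016)
for n,u,v in (("TL",374,188),("TR",401,188),("BR",400.5,221.5),("BL",373.5,221)): P("tray "+n,f,u,v,.014)
P("tray s",g,84,250,.014);P("tray s",g,117,240,.014);P("tray s",g,123,270,.014);P("tray s",g,89,283,.014)
P("loop end t",f,310,190,.055); P("loop L",f,307,184,.055);P("loop R",f,314,184,.055)
P("loop end s",g,197,228,.055)
```

```text
board TL [0.6692 0.2004 0.018 ]
board TR [ 0.6811 -0.1884  0.018 ]
board BR [ 0.4821 -0.1926  0.018 ]
board BL [0.4705 0.1951 0.018 ]
pinL [0.567  0.1642 0.074 ]
pinR [ 0.5782 -0.1562  0.074 ]
pinL s [0.5721 0.1673 0.074 ]
pinR s [ 0.5811 -0.1626  0.074 ]
flange t [0.5381 0.3228 0.007 ]
boss t [0.5364 0.3265 0.034 ]
boss s [0.5381 0.3232 0.034 ]
riser t [0.4918 0.421  0.05  ]
riser s [0.4898 0.4183 0.05  ]
sprue t [ 0.4151 -0.2917  0.086 ]
sprue s [ 0.4146 -0.2936  0.086 ]
jar t [0.405  0.3047 0.062 ]
jar s [0.4019 0.3002 0.062 ]
pad t [ 0.5385 -0.3252  0.016 ]
end t [ 0.573  -0.2653  0.016 ]
pad s [ 0.5409 -0.3285  0.016 ]
end s [ 0.5732 -0.2675  0.016 ]
tray TL [ 0.5387 -0.3765  0.014 ]
tray TR [ 0.5388 -0.4649  0.014 ]
tray BR [ 0.4293 -0.46    0.014 ]
tray BL [ 0.4309 -0.3722  0.014 ]
tray s [ 0.4278 -0.4604  0.014 ]
tray s [ 0.4352 -0.3742  0.014 ]
tray s [ 0.5405 -0.3819  0.014 ]
tray s [ 0.5391 -0.4658  0.014 ]
loop end t [ 0.5282 -0.1602  0.055 ]
loop L [ 0.5473 -0.1509  0.055 ]
loop R [ 0.5473 -0.1731  0.055 ]
loop end s [ 0.5331 -0.1726  0.055 ]
```

```bash
cat >> h.py <<'E'
BC=np.array([.5755,.003,0]); BY=.030
def bd(x,y,z=0): # board->world
    c,s=np.cos(BY),np.sin(BY); return BC+np.array([c*x-s*y,s*x+c*y,z])
def circ(c,r,z,n=40): return [(c[0]+r*np.cos(a),c[1]+r*np.sin(a),z) for a in np.linspace(0,2*np.pi,n)]
E
python3 - <<'E'
from h import *
f=grab_frame("top"); g=grab_frame("scene")
m=[]
for r in (0,.28,-.28):
  pts=[]
  for t in np.linspace(-np.pi/2,np.pi/2,9): pts.append((-.008-.0105*np.cos(t),.0105*np.sin(t)))
  for x in (-.004,0,.004,.008): pts+= [(x,.0105),(x,-.0105)]
  for x in (.05,.058): pts.append((x,0))
  M=[bd(-.038+x,-.165+y*np.cos(r),.055+y*np.sin(r)) for x,y in pts]
  M+=[bd(0,-.165,.074)]+[bd(a,b,.018) for a in(.1,-.1) for b in(-.195,-.1)]
  crop(f,295,155,325,212,9,f"ct{r}",M); crop(g,185,220,225,265,9,f"cs{r}",M)
ims=[cv2.imread(f"pics/{k}{r}.png") for k in("ct","cs") for r in(0,.28,-.28)]
H=max(i.shape[0] for i in ims)
def row(l): return np.hstack([cv2.copyMakeBorder(i,0,H-i.shape[0],0,0,0) for i in l])
cv2.imwrite("pics/clipfit_t.png",row(ims[:3]))
r=row(ims[3:]);cv2.imwrite("pics/clipfit_s.png",cv2.resize(r,None,fx=.74,fy=.74))
M=[bd(a,b,.018) for a in(.1,-.1) for b in np.linspace(-.195,.195,9)]+[bd(0,.165,.074),bd(0,-.165,.074)]+circ((.537,.3235),.032,0)+circ((.537,.3235),.019,.034)+circ((.491,.4195),.022,.05)
crop(f,90,140,330,215,3,"ovt",M); crop(g,180,140,400,280,3,"ovs",M)
E
```

```text
(no output)
```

View pics/clipfit_t.png

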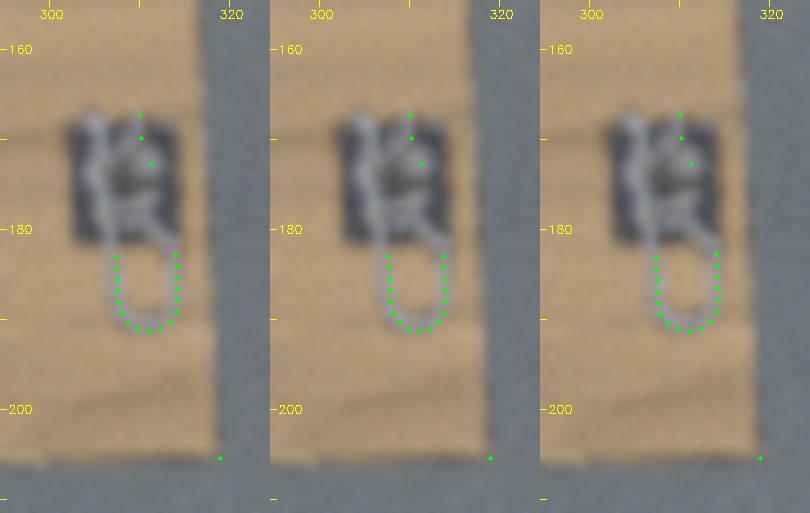

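View pics/clipfit_s.png

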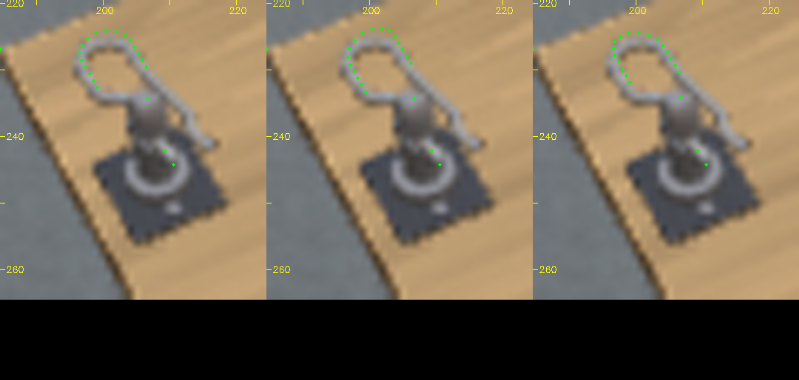

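View pics/ovt.png

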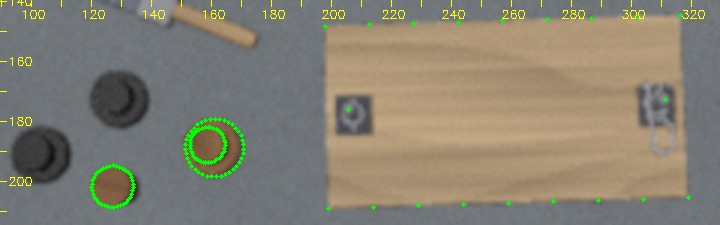

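View pics/ovs.png

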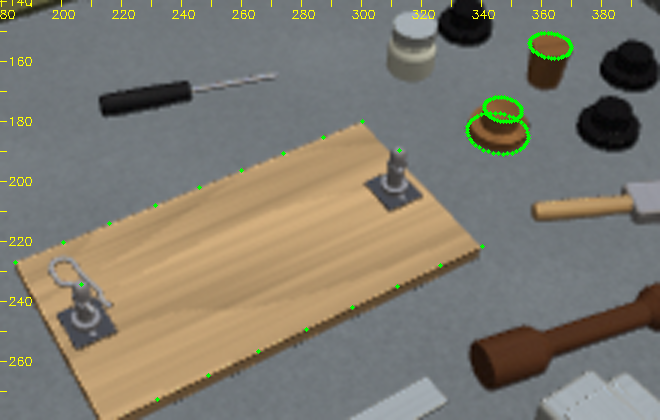

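```bash
cat >> h.py <<'E'
def nyaw(p,y):
    best=None
    for k in(-1,0,1):
        q=solve_ik(np.array(p),down(y+k*np.pi))
        if q is not None:
            c=abs(np.array(q)[5]);
            if best is None or c<best[0]: best=(c,y+k*np.pi)
    return best[1]
E
python3 - <<'E'
from h import *
set_gripper(.055,40)
p=bd(-.038,-.164,.044); y=nyaw(p,BY+np.pi/2); print(p,y)
movep(p+[0,0,.12],down(y)); line_to(p,max_speed=.15)
f=grab_frame("scene"); crop(f,165,190,265,270,7,"clip_pre")
print(current_time(),current_ee_pos(),current_wrist_force())
E
```

```text
[ 0.54243636 -0.16206603  0.044     ] -1.5407963267948965
4.7167 [ 0.54340382 -0.16231109  0.04497492] [ 0.37775141  0.23257952 -0.02546423]
```

View pics/clip_pre.png

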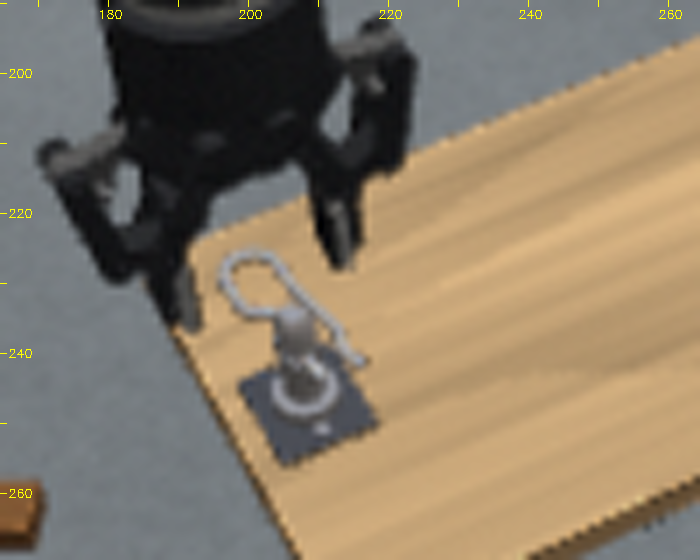

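Run:
```python
from h import *
p=bd(-.038,-.164,.040); line_to(p); set_gripper(.015,40); print(current_grip_width(),current_wrist_force())
f=grab_frame("scene"); crop(f,165,190,265,270,7,"clip_g")
c,s=np.cos(BY),np.sin(BY)
q=np.array(current_ee_pos()); line_to(q-np.array([c,s,0])*.055,max_speed=.06); print(current_wrist_force(),current_grip_width())
f=grab_frame("scene"); crop(f,135,170,255,270,6,"clip_p"); print(current_time())
```

```text
0.02405172693685381 [ 0.40841748 -0.34119514  0.89967563]
[ 0.49185244 -0.61116541 -0.97696422] 0.023916280837844275
6.5167
```

View pics/clip_g.png

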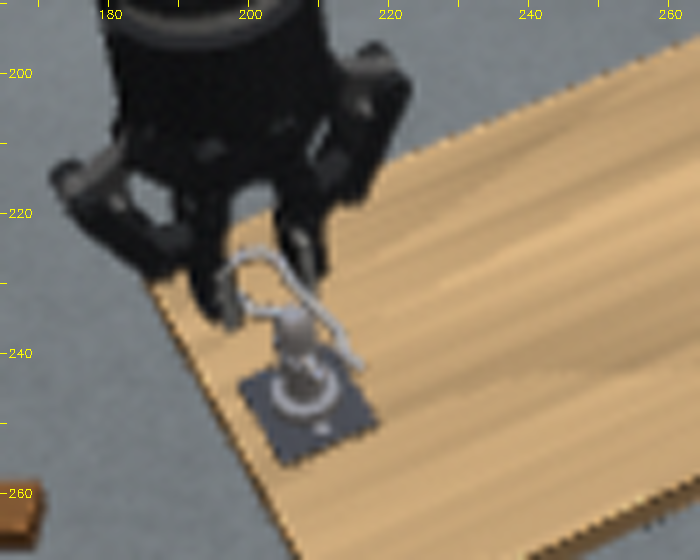

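View pics/clip_p.png

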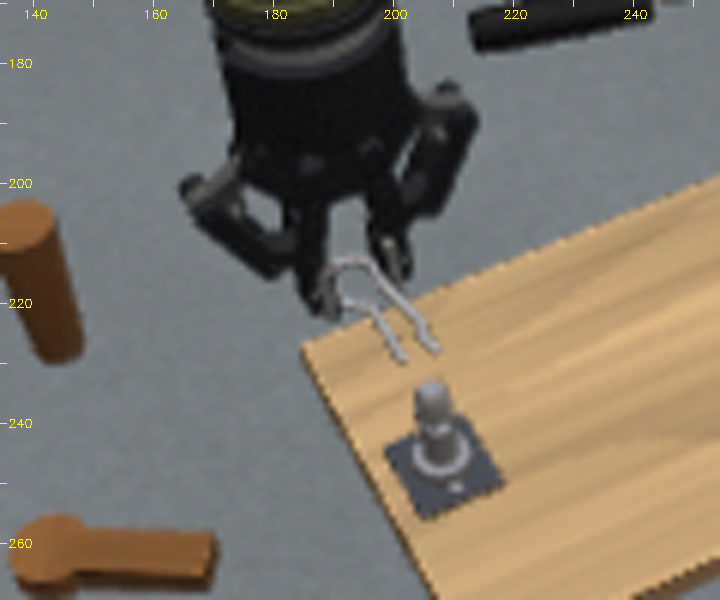

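Run:
```python
from h import *
TC=np.array([.485,-.4195,0]); TY=-.042
q=np.array(current_ee_pos()); line_to([q[0],q[1],.16],max_speed=.25)
p=TC+np.array([np.cos(TY),np.sin(TY),0])*-.02
dy=-np.pi/2+TY
movep([p[0],p[1],.16],down(dy)); line_to([p[0],p[1],.03],max_speed=.2)
r=line_to([p[0],p[1],.001],max_speed=.03,threshold=4); print(r,current_ee_pos(),current_wrist_force())
q=np.array(current_ee_pos())
if r: line_to(q+[0,0,.001],max_speed=.05)
set_gripper(.04)
line_to([p[0],p[1],.13],max_speed=.2)
print(current_time())
p=np.array([.537,.3235,.018]);y=nyaw(p,0.6);print(y)
movep([.5,-.15,.2],down(-np.pi/2))
f=grab_frame("scene"); crop(f,70,220,150,300,7,"tray_s")
f=grab_frame("top"); crop(f,360,175,420,235,9,"tray_t")
```

```text
True [ 0.46469044 -0.41840572  0.0031236 ] [0.4696643  0.86515088 4.25371579]
11.1083
0.6
```

View pics/tray_s.png

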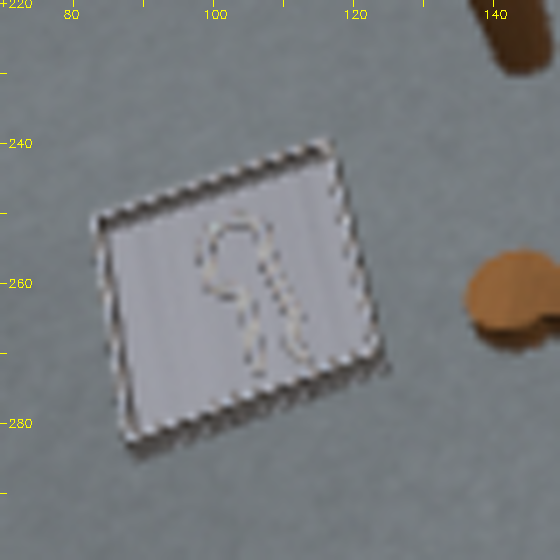

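View pics/tray_t.png

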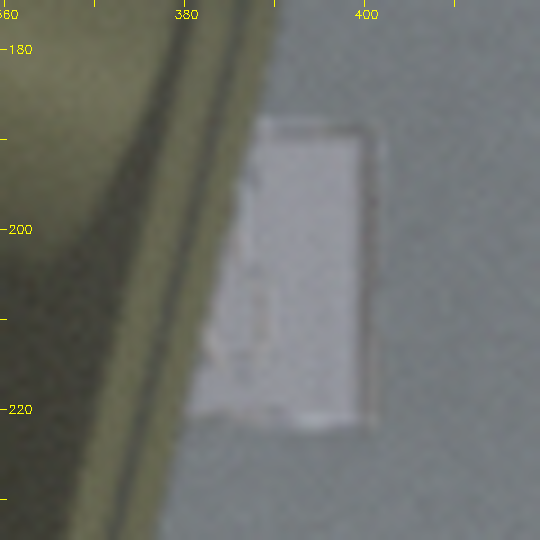

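Run:
```python
from h import *
fl=np.array([.537,.3238,0])
set_gripper(.062,40)
y=nyaw(fl+[0,0,.018],1.2); print(y)
movep(fl+[0,0,.12],down(y)); line_to(fl+[0,0,.019],max_speed=.15)
set_gripper(.02,40); print("w",current_grip_width(),current_wrist_force())
line_to(fl+[0,0,.13],max_speed=.2); 
t=bd(0,0,0); Y=nyaw(t+[0,0,.04],y)
movep(t+[0,0,.13],down(y)); line_to(t+[0,0,.055],max_speed=.2)
r=line_to(t+[0,0,.033],max_speed=.03,threshold=4); print(r,current_ee_pos(),current_wrist_force(),current_grip_width())
f=grab_frame("scene"); crop(f,180,140,340,280,5,"fl_s")
print(current_time())
```

```text
1.2
w 0.036719098429893904 [-0.24861044 -0.81971649  5.88112972]
True [0.57558629 0.00279818 0.03846489] [-0.07861832  0.22146373  5.15624974] 0.03629982795274167
18.6417
```

View pics/fl_s.png

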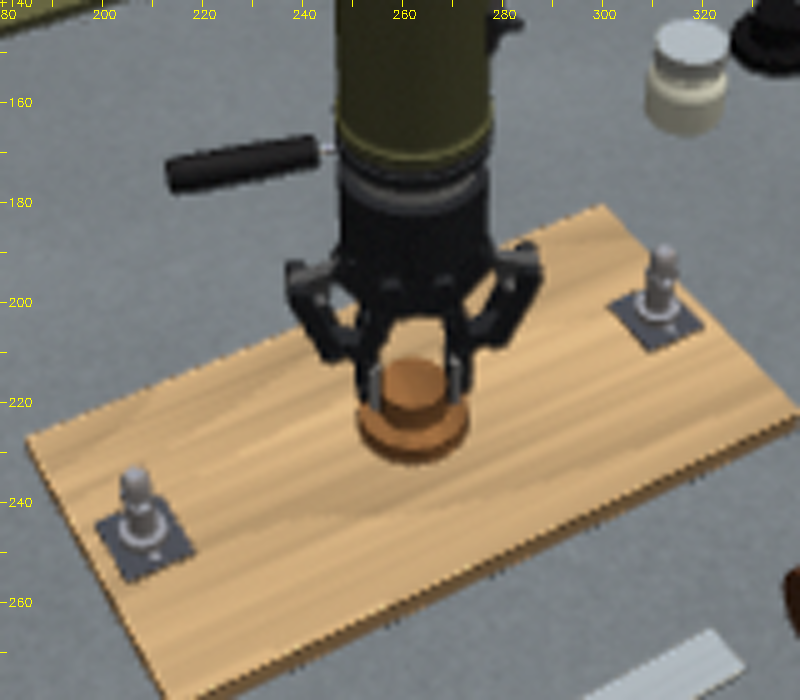

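Run:
```python
from h import *
set_gripper(.062); q=np.array(current_ee_pos()); line_to(q+[0,0,.09],max_speed=.2)
pad=np.array([.5397,-.3268,0]); d=np.array([-.484,-.875,0]); d/=np.linalg.norm(d); ry=np.arctan2(d[1],d[0])
g=pad-.032*d; dl=(BY+np.pi/2)-ry
t=bd(0,.080-.006,0)
for k in range(-3,4):
  for m in(0,-1,1):
    a=ry+np.pi/2+k*np.pi; b=a+dl+2*m*np.pi
    q1=solve_ik(g+[0,0,.01],down(a)); q2=solve_ik(t+[0,0,.03],down(b))
    if m==0 and k in(0,1): print(k,a,b,None if q1 is None else np.round(q1,2),None if q2 is None else np.round(q2,2))
print(g,ry,dl)
f=grab_frame("top"); crop(f,325,165,375,205,12,"run",[pad+[0,0,.016],pad-.07*d+[0,0,.016],g+[0,0,.016]])
f=grab_frame("scene"); crop(f,130,245,190,285,12,"runs",[pad+[0,0,.016],pad-.07*d+[0,0,.016],g+[0,0,.016]])
```

```text
0 -0.5052529503925096 3.171592653589793 [-0.56  0.61  1.63 -0.    0.91 -0.06] None
1 2.6363397031972835 6.313185307179586 None [ 0.06  0.53  1.73 -0.    0.88  0.03]
[ 0.55518892 -0.29879833  0.        ] -2.076049277187406 3.6768456039823025
```

View pics/run.png

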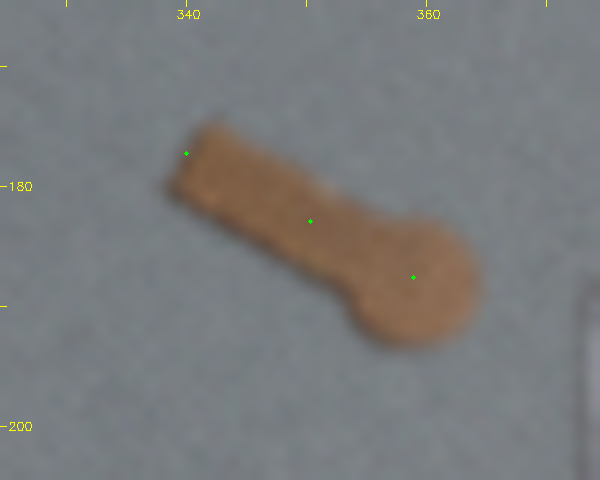

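View pics/runs.png

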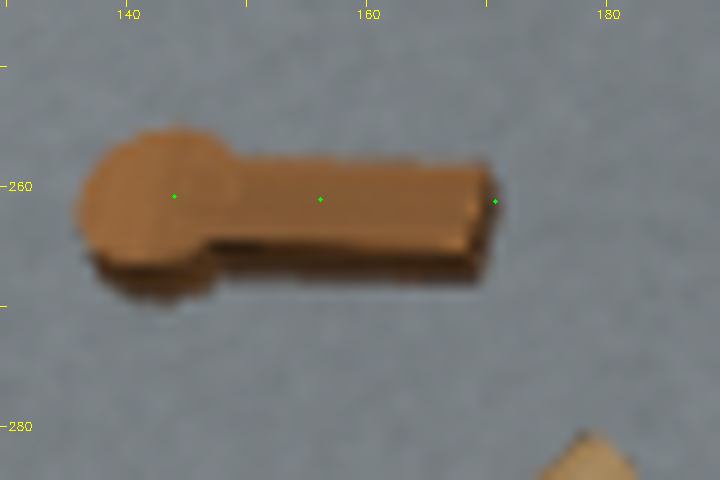

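Run:
```python
from h import *
pad=np.array([.5392,-.3276,0]); d=np.array([-.484,-.875,0]); d/=np.linalg.norm(d); ry=np.arctan2(d[1],d[0])
g=pad-.032*d; a=ry+np.pi/2
set_gripper(.05,40)
movep(g+[0,0,.13],down(a)); line_to(g+[0,0,.004],max_speed=.15)
set_gripper(.01,40); print("w",current_grip_width(),current_wrist_force())
line_to(g+[0,0,.13],max_speed=.2)
t=bd(0,.095); b=a+BY-ry
movep(t+[0,0,.13],down(b)); line_to(t+[0,0,.045],max_speed=.2)
r=line_to(t+[0,0,.017],max_speed=.03,threshold=3); print(r,current_ee_pos(),current_wrist_force(),current_grip_width())
set_gripper(.05)
q=np.array(current_ee_pos());line_to(q+[0,0,.08],max_speed=.2)
movep([.5,-.1,.25],down(-np.pi/2))
f=grab_frame("scene"); crop(f,220,140,350,250,6,"r1s")
f=grab_frame("top"); crop(f,190,135,290,215,7,"r1t")
print(current_time())
```

```text
w 0.020663883090205244 [-0.74172997  0.80350517  5.78663249]
True [0.57255839 0.09799671 0.02300537] [ 0.11550911 -1.33992325  3.82355037] 0.020366107296501613
29.4583
```

View pics/r1s.png

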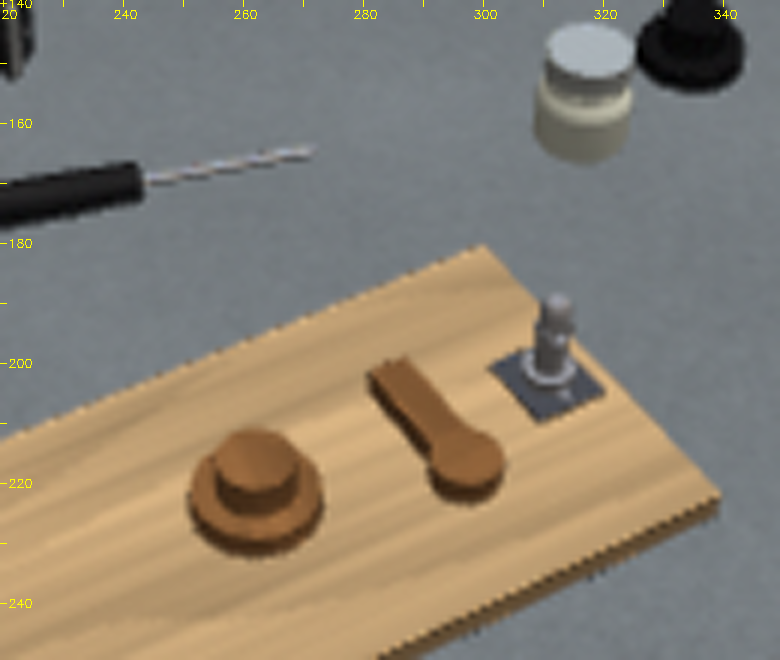

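View pics/r1t.png

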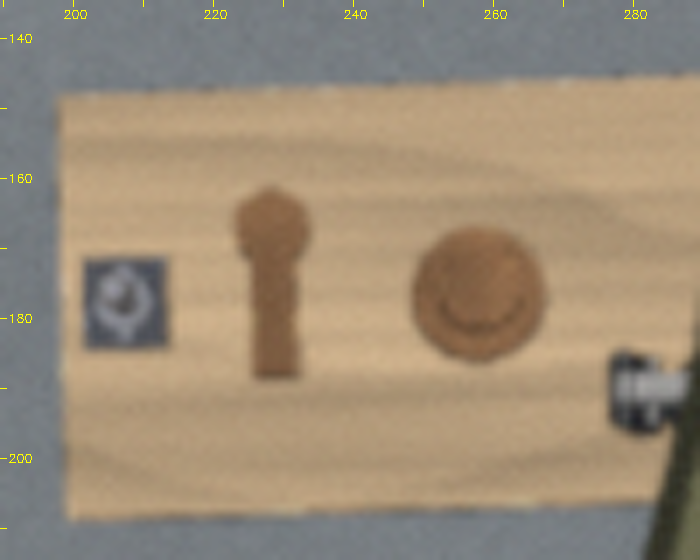

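Run:
```python
from h import *
f=grab_frame("top"); g=grab_frame("scene")
def loc(p): c,s=np.cos(BY),np.sin(BY); e=p-BC; return np.round([c*e[0]+s*e[1],-s*e[0]+c*e[1]],4)
for n,k,u,v,z in(("fl t",f,257.9,176.5,.028),("boss s",g,261.8,216.3,.052),("pad t",f,228.2,167.3,.034),("end t",f,229,188.2,.034),("pad s",g,297.2,215.8,.034),("end s",g,283.7,200.5,.034),("pinL",f,207,177.2,.074)):
    p=px2w(k,u,v,z);print(n,p.round(4),loc(p))
crop(f,190,135,290,215,7,"r2t",circ(bd(0,0),.032,.032)+circ(bd(0,0),.019,.052)); crop(g,220,140,350,250,6,"r2s",circ(bd(0,0),.032,.032)+circ(bd(0,0),.019,.052))
```

```text
fl t [0.5746 0.0039 0.028 ] [-0.0008  0.0009]
boss s [0.575  0.0007 0.052 ] [-0.0006 -0.0023]
pad t [0.6038 0.1001 0.034 ] [0.0312 0.0962]
end t [0.5359 0.0972 0.034 ] [-0.0368  0.0954]
pad s [0.6058 0.097  0.034 ] [0.0331 0.093 ]
end s [0.5361 0.0942 0.034 ] [-0.0366  0.0924]
pinL [0.5664 0.1642 0.074 ] [-0.0043  0.1614]
```

View pics/r2t.png

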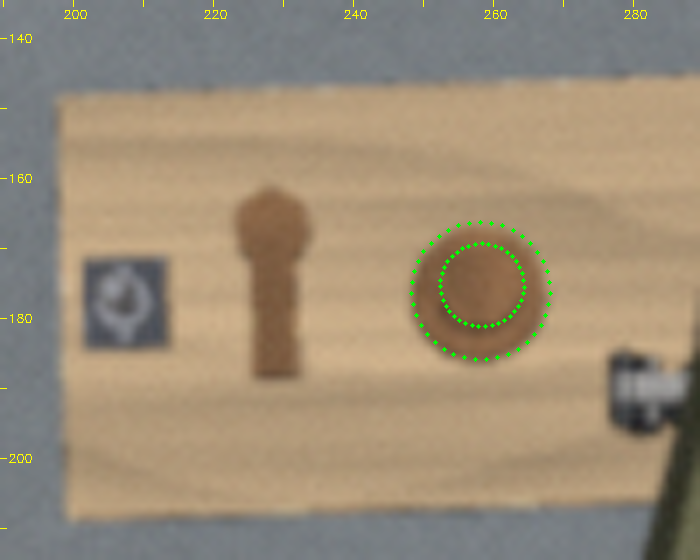

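View pics/r2s.png

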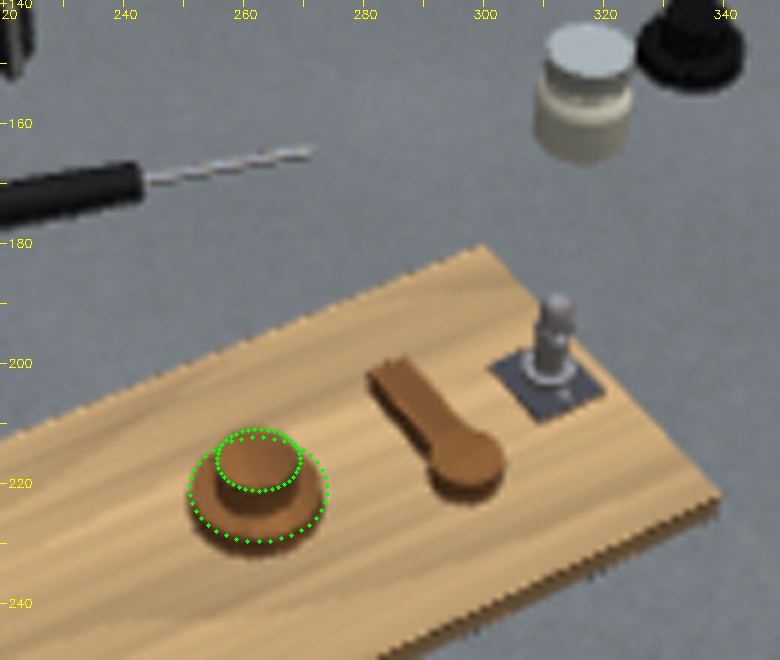

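Run:
```python
from h import *
g=bd(.0003,.0948); y=BY-np.pi/2
movep(g+[0,0,.12],down(y)); line_to(g+[0,0,.022],max_speed=.15)
set_gripper(.01,40); print("w",current_grip_width(),current_wrist_force())
line_to(g+[0,0,.09],max_speed=.2)
t=bd(-.0005,.0745); b=y+np.pi/2
line_to(t+[0,0,.09],rot=down(b),max_speed=.05); line_to(t+[0,0,.035],max_speed=.15)
r=line_to(t+[0,0,.017],max_speed=.03,threshold=3); print(r,current_ee_pos(),current_wrist_force(),current_grip_width())
set_gripper(.05)
q=np.array(current_ee_pos());line_to(q+[0,0,.12],max_speed=.2)
sp=np.array([.415,-.2925,0])
yy=nyaw(sp+[0,0,.05],-.6); print(yy)
set_gripper(.055,40)
movep(sp+[0,0,.19],down(yy))
f=grab_frame("scene"); crop(f,220,140,350,250,6,"r3s")
crop(f,90,140,200,250,6,"sps")
f=grab_frame("top"); crop(f,190,135,290,215,7,"r3t")
print(current_time())
```

```text
w 0.02093803394521293 [-1.1283849  -0.78580117  6.24149108]
True [0.57338388 0.07747443 0.02298948] [0.62619513 0.05452758 0.61007241] 0.020710900900635716
-0.6
37.85
```

View pics/r3s.png

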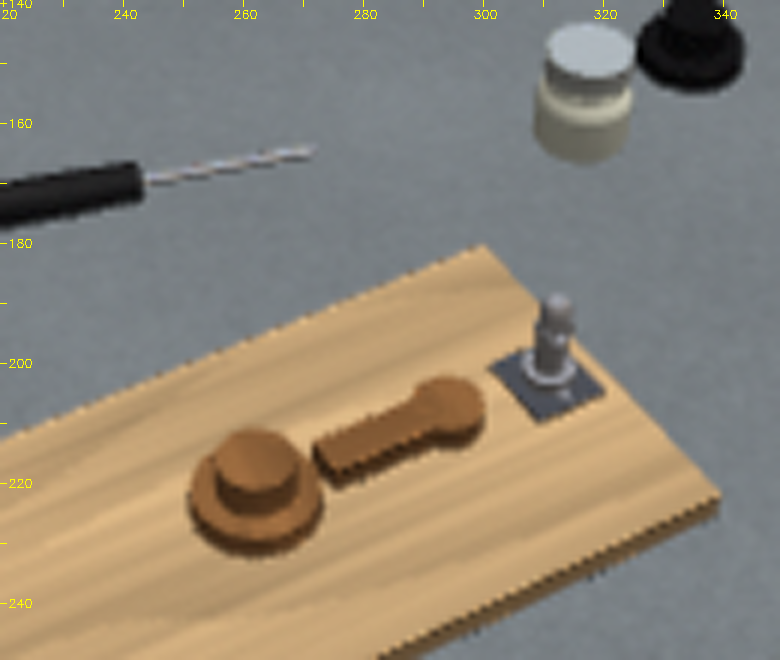

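View pics/r3t.png

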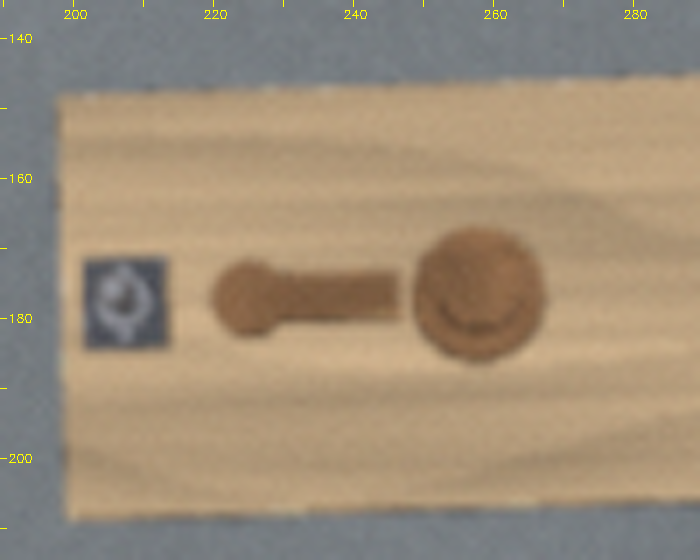

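View pics/sps.png

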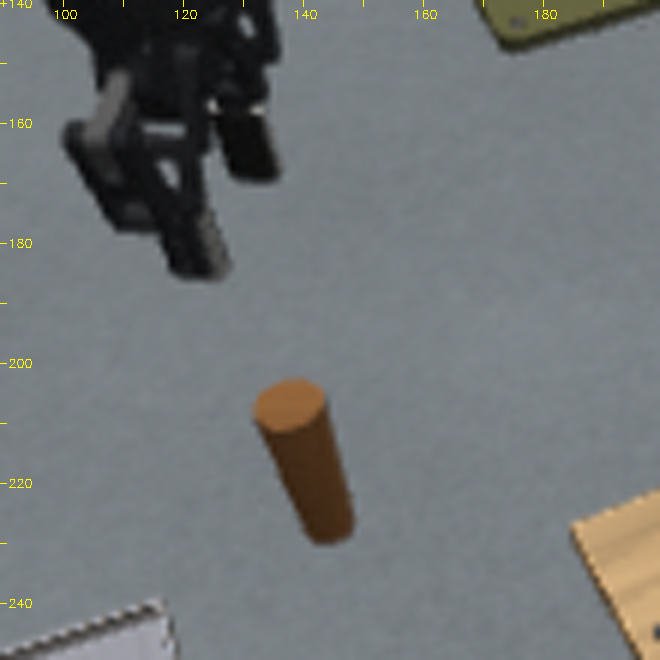

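Run:
```python
from h import *
f=grab_frame("top"); g=grab_frame("scene")
def loc(p): c,s=np.cos(BY),np.sin(BY); e=p-BC; return np.round([c*e[0]+s*e[1],-s*e[0]+c*e[1]],4)
for n,k,u,v,z in(("pad t",f,225.2,177.1,.034),("end t",f,246.3,176.6,.034),("pad s",g,294.3,208.2,.034),("end s",g,273.4,217.3,.034)):
    p=px2w(k,u,v,z);print(n,p.round(4),loc(p))
sp=np.array([.415,-.2925,0]); yy=-.6
line_to(sp+[0,0,.045],max_speed=.15)
set_gripper(.01,40); print("w",current_grip_width(),current_wrist_force())
line_to(sp+[0,0,.075],max_speed=.1)
f=grab_frame("scene"); crop(f,90,140,200,250,6,"sp2")
```

```text
pad t [0.5719 0.1096 0.034 ] [-0.0004  0.1067]
end t [0.5735 0.0415 0.034 ] [-0.0008  0.0386]
pad s [0.5771 0.1053 0.034 ] [0.0046 0.1022]
end s [0.5793 0.0353 0.034 ] [0.0048 0.0321]
w 0.030391591680892345 [-0.51846858  0.53002342  6.72644204]
```

View pics/sp2.png

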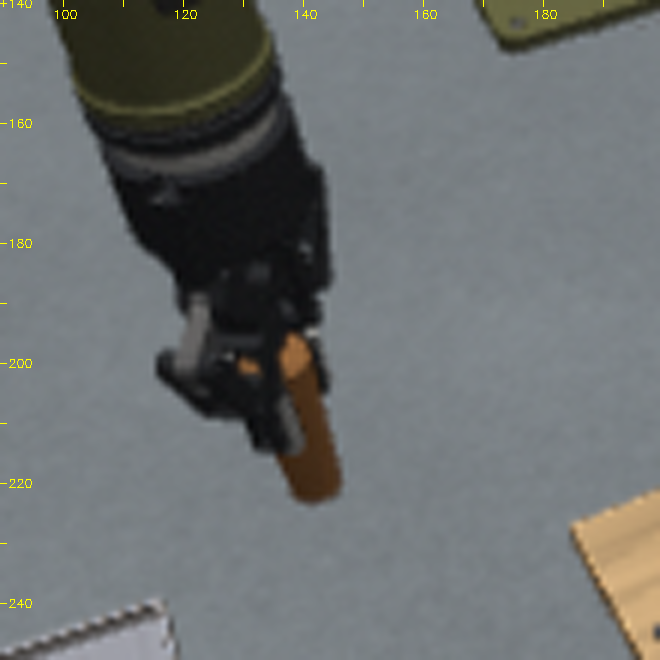

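Run:
```python
from h import *
g=grab_frame("scene"); p=px2w(g,294.3,206.9,.034); print(p, bd(0,.1055))
q=np.array(current_ee_pos()); line_to([q[0],q[1],.2],max_speed=.25)
t=bd(0,.1055); 
movep(t+[0,0,.2],down(BY)); line_to(t+[0,0,.10],max_speed=.2)
f=grab_frame("scene"); crop(f,240,110,350,220,6,"sp3s")
f=grab_frame("top"); crop(f,180,135,280,215,7,"sp3t")
r=line_to(t+[0,0,.072],max_speed=.025,threshold=3); print(r,current_ee_pos(),current_wrist_force(),current_grip_width(),current_time())
```

```text
[0.57269671 0.10796232 0.034     ] [0.57233547 0.10845253 0.        ]
True [0.57211407 0.10846914 0.08007273] [-0.50466757 -0.23481512  4.58603959] 0.030197750199825023 43.7167
```

View pics/sp3s.png

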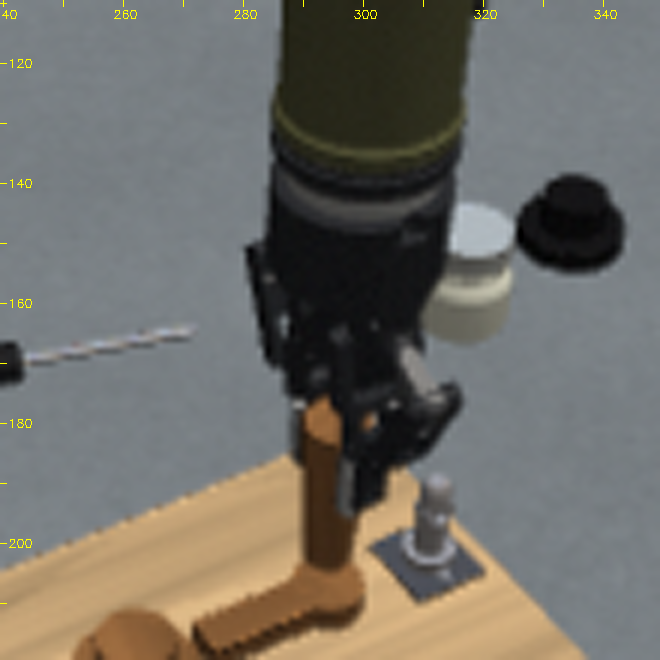

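Scene agrees with the pad position, and contact came at the expected height (0.080). I'll release and go to the riser.

Run:
```python
from h import *
set_gripper(.06); q=np.array(current_ee_pos()); line_to(q+[0,0,.1],max_speed=.15)
ri=np.array([.491,.4198,0]); set_gripper(.065,40)
y=nyaw(ri+[0,0,.02],-.93); print(y)
movep(ri+[0,0,.17],down(y))
f=grab_frame("scene"); crop(f,240,130,350,240,6,"sp4s"); crop(f,300,80,410,190,6,"ri_s")
f=grab_frame("top"); crop(f,180,135,280,215,7,"sp4t")
print(current_time())
```

```text
2.211592653589793
46.725
```

View pics/sp4s.png

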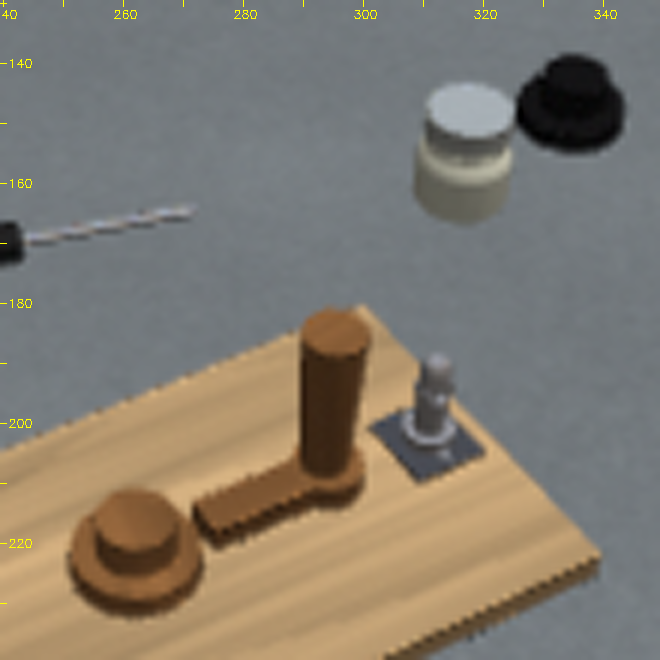

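View pics/sp4t.png

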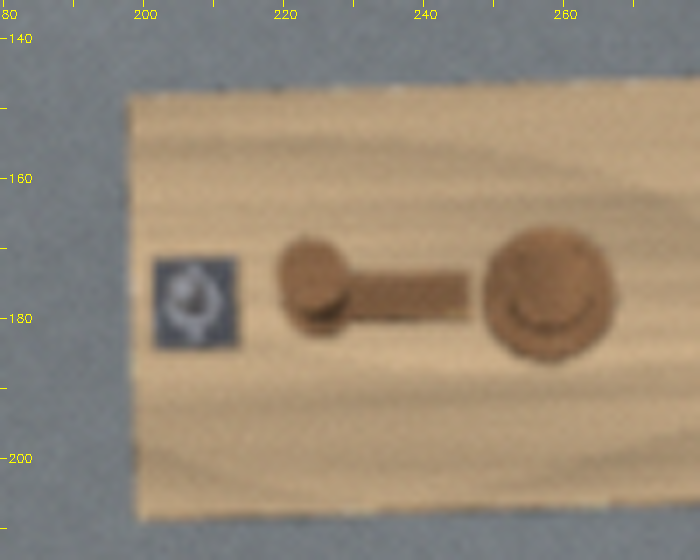

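View pics/ri_s.png

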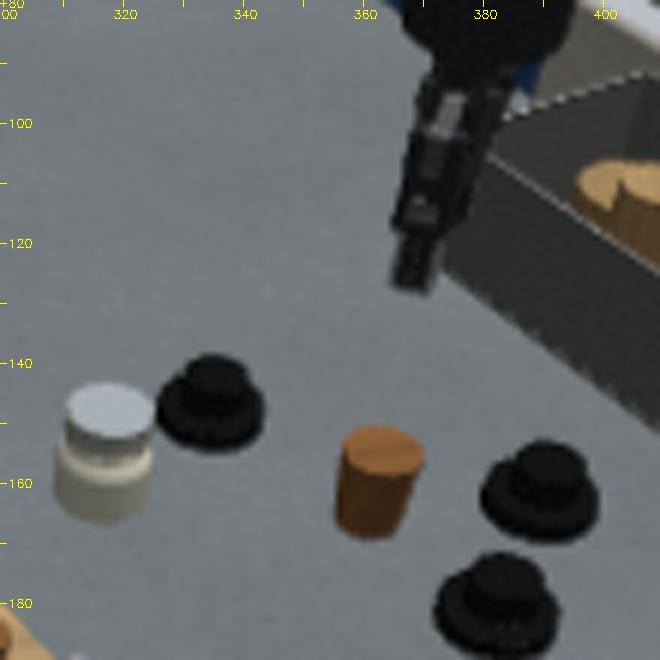

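Run:
```python
from h import *
f=grab_frame("top");g=grab_frame("scene")
print(px2w(f,223.9,173.4,.12),px2w(g,295.5,185,.12),bd(0,.1055))
ri=np.array([.491,.4198,0])
line_to(ri+[0,0,.022],max_speed=.15)
set_gripper(.02,40); print("w",current_grip_width(),current_wrist_force())
line_to(ri+[0,0,.21],max_speed=.2)
t=bd(0,0); Y=BY+(np.pi if abs(2.21-BY-np.pi)<abs(2.21-BY) else 0)
Y=nyaw(t+[0,0,.2],BY)
movep(t+[0,0,.21],down(Y)); line_to(t+[0,0,.095],max_speed=.2)
g=grab_frame("scene"); crop(g,200,120,310,240,6,"ri2")
r=line_to(t+[0,0,.066],max_speed=.025,threshold=3); print(r,current_ee_pos(),current_wrist_force(),current_grip_width(),current_time())
```

```text
[0.57206645 0.10876506 0.12      ] [0.5713993  0.10641438 0.12      ] [0.57233547 0.10845253 0.        ]
w 0.041638763650301704 [ 0.06162545 -0.02500989  5.65617257]
True [0.57540737 0.00303316 0.07545445] [-0.70386276  0.34058581  5.58770355] 0.041602136749635504 52.5083
```

View pics/ri2.png

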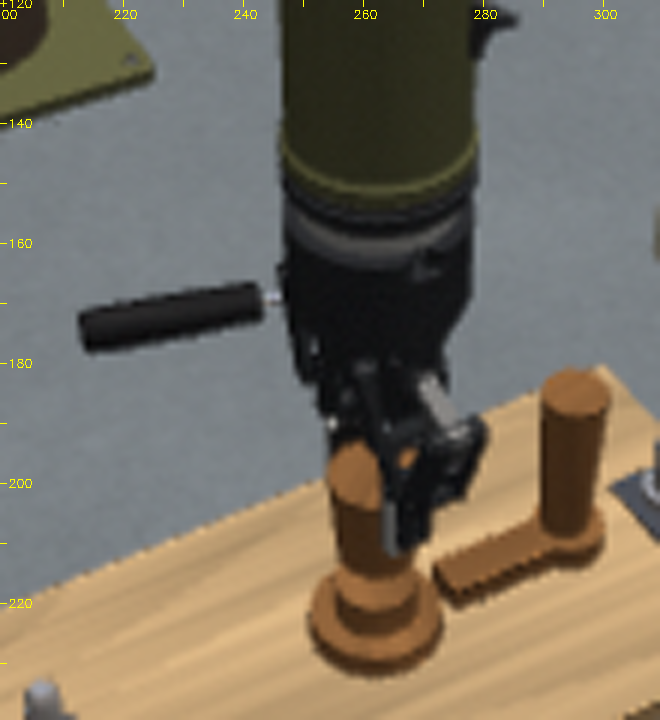

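Run:
```python
from h import *
set_gripper(.065); q=np.array(current_ee_pos()); line_to(q+[0,0,.12],max_speed=.15)
move_joints([1.252,.307,1.506,0,1.328,-.073])
g=grab_frame("scene"); f=grab_frame("top")
crop(g,220,140,350,240,6,"fs"); crop(f,190,135,290,215,7,"ft",circ(bd(0,0),.022,.102)+circ(bd(0,.1055),.016,.12)); crop(f,365,175,415,230,10,"ftray"); crop(g,75,230,135,295,9,"fstray")
print(current_time())
```

```text
56.4167
```

View pics/fs.png

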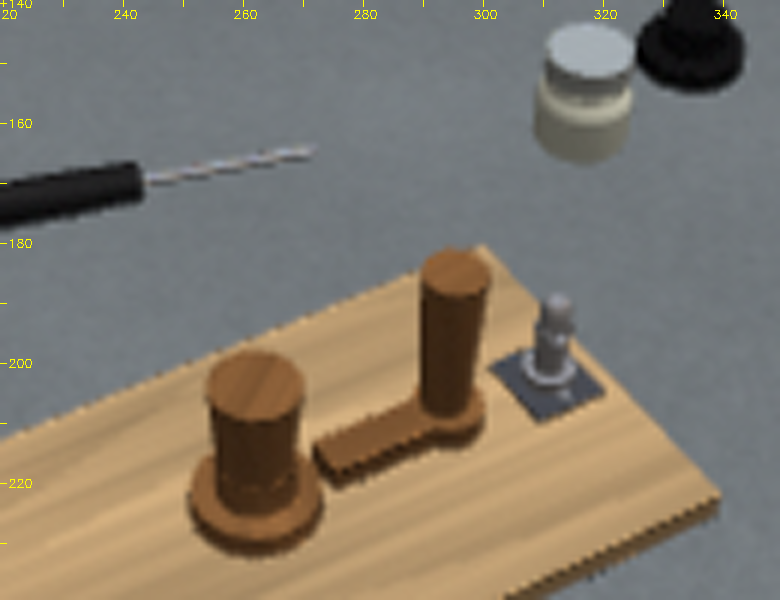

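View pics/ft.png

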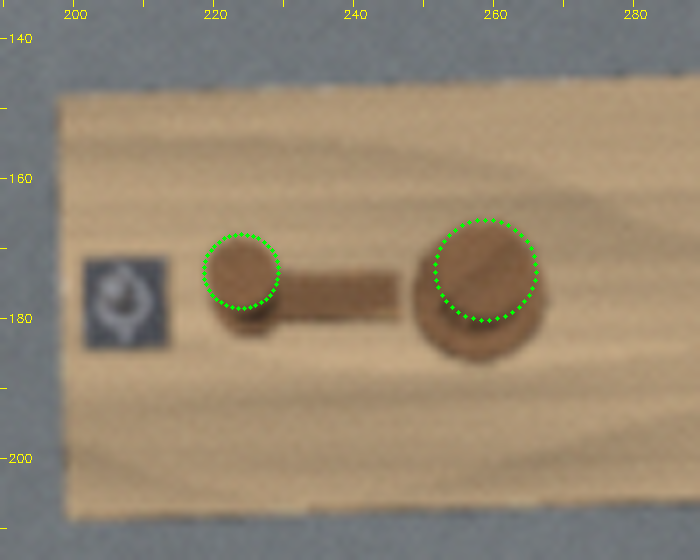

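View pics/ftray.png

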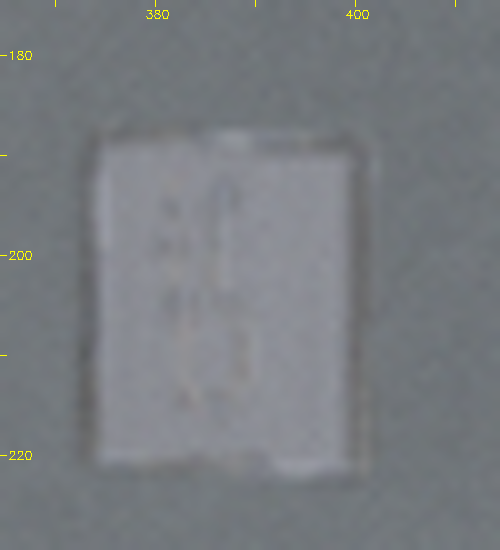

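View pics/fstray.png

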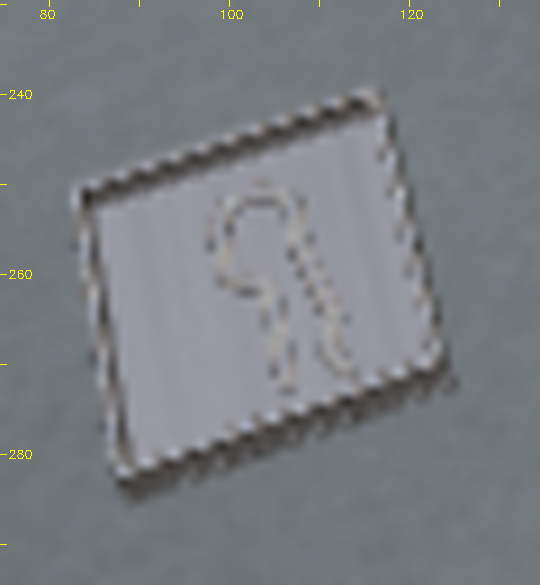

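Run:
```python
from h import *
g=grab_frame("scene")
a=px2w(g,106.8,272.5,.0055);b=px2w(g,112.7,270.5,.0055);c=px2w(g,101.7,251.5,.0055)
print(a,b,c,np.linalg.norm((a+b)/2-c), np.linalg.norm(a-b))
p=px2w(g,262.2,203.2,.102); print("riser",p,"boss",bd(0,0))
job_done(); print(current_time())
```

```text
[ 0.5218076 -0.4213712  0.0055   ] [ 0.52278605 -0.40660729  0.0055    ] [ 0.4475693  -0.42020512  0.0055    ] 0.07498559786511538 0.014796303289541618
riser [0.57400447 0.00250537 0.102     ] boss [0.5755 0.003  0.    ]
the job is handed in; nothing more can be done
the job is handed in; nothing more can be done
```

The board is ready and the job is handed in. All the checks I made from the pictures came out within the limits. The arm had returned to its start pose by about 56 s on the robot's clock, against the 144 s limit.

- **Clip:** I pulled it straight out of the right guide pin and released it in the steel tray. It looks flat: taken at floor height, its wire centre line measures about 75 mm, which fits an 80 mm clip lying level.
- **Flange:** It stands boss up, within about 2.5 mm of board centre in both cameras. I took the only brown one, at pixel (160, 188) in the top view. The three black ones at (129, 172), (103, 191) and (137, 238) were left alone.
- **Runner:** The last joint could not make the whole turn, so I set it down on the board halfway and regripped it. From the top camera it ended in line with the pins, its square end about 6 mm from the flange and its pad outward.
- **Sprue and riser:** The sprue stands upright within about 2 mm of the pad centre. The riser stands upright on the boss, about 2 mm off centre in the scene camera and up to about 3 mm in the top camera.
- **Jar:** It looks unmoved in the last pictures.

**Disagreement:** The two cameras differed by up to about 6 mm on the runner. I had misread the pad's pixel in the scene view; read again, it agreed to about 2 mm. I did not re-read the runner's square end, so the 6 mm gap rests on the top camera alone.

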